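Open the cheese press and take out the pan

TASK

The cheese has been pressed long enough. Crank the handwheel of the screw press (it unscrews anticlockwise, rising as it turns) until the press plate's guide bar comes up snug against the stop collar on the post - feel for the stop and do not strain it or drag the press about. Then take the pan by its handle, lift it over the drip lip without knocking it against the plate, and set it down gently and level in the middle of the cork mat; leave the plate up at its stop and the jar and the two tins where they stand.

Things in the scene. Friction and masses are not known exactly. Their poses are not given: they have to be found in the camera images.
- press: white bench screw press, 130 x 190 mm base, about 5 kg, loose on rubber feet. Origin: centre of its underside; z up; -x is its open front, the posts (12 mm) stand at y = +-80 mm, x = 0. Base floor 13 mm above the worktop inside a drip lip, 5 mm wide, top at 17 mm. Crossbeam 34 mm deep (x), z = 160 to 182 mm. A hard side push makes it slide.
- plate: press plate: steel disc 80 mm across, 10 mm thick; origin: centre of its underside. It hangs on the screw, rises with it and does not turn; at the start it stands inside the pan. Over it a level aluminium guide bar, 22 x 190 mm, runs from post to post; the bar's top is 50 mm above the origin.
- stop_post: the press's -y post, steel, 12 mm thick; origin: its foot, 13 mm above the worktop. Clamped on it is the stop collar, aluminium, 31 mm across, rubber-faced below: its face stands 113 to 118 mm above the worktop, set anew each time, so feel for it. Each N along the rim at the crank knob beyond free turning puts about 18 N on it; 20 N is snug, over 120 N strains it. It gives about 1 mm.
- screw_top (a point): point on the screw's upright axis, level with knob_grip, 204 mm above the plate's underside. The handwheel (dark steel, 3 spokes, 102 mm over the rim) turns about this axis; anticlockwise from above it rises 16 mm a turn, plate and all. Free turning takes 1.5 to 3 N at the knob; it stays where it is left, and keeps most of a snug stop's load. The stop is 1 to 2.1 turns up.
- knob_grip (a point): point on the black upright crank knob on the wheel's rim, 45 mm from the screw's axis, at any angle round it at the start. The knob is 21 mm across, 36 mm tall and spins freely on its own axis, so a hand can go round with it without twisting. The point is 22 mm above the knob's foot, 14 mm below its top; the rim's top is 2 mm below the foot.
- pan: steel pan, 97 mm across the rim, 36 mm high, with a pale cheese in it and a straight black handle; 0.28 kg, mostly in the round part. Origin: centre of its underside, z up; the handle points along its -x. At the start it stands on the press's base under the plate, handle out of the front.
- pan_handle (a point): grip point in the middle of the pan's handle, 108 mm from the pan's centre and 28 mm above its underside; the handle there is 16 mm wide and 14 mm high and runs from 58 to 153 mm from the pan's centre.
- cork_mat: round cork mat, 130 mm across, 6 mm thick, fixed on the worktop to the right of the press, in front of the robot; origin: centre of its underside.
- red_jar: red sauce jar with a black lid, 65 mm across, 82 mm high; origin: centre of its underside. It stands somewhere round the work; leave it alone.
- plaid_tin: open round tin in a dark plaid wrap, 84 mm across, 108 mm high; origin: centre of its underside. It stands somewhere round the work; leave it alone.
- navy_tin: navy blue round tin, 58 mm across, 171 mm high; origin: centre of its underside. It stands somewhere round the work; leave it alone.

How it is judged:
By the outcome, as a careful person would: the job done as asked, in the order asked, and still so for the second after the job is handed in, with the robot touching nothing.
It also fails if it takes over 72 s, if anything falls off the work surface, if the arm or the gripper's body presses on something with over 40 N, if the wrist force passes 120 N, or if a joint passes its speed limit or range.

ROBOT

A 6-joint arm with a two-finger parallel gripper is mounted at the origin on a cart in front of the work surface, level with it; the furniture and walls round the work are solid. World frame = base frame: x ahead of the robot, y to its left, z up, the work surface at z = 0. Lengths are in m, angles in degrees, forces in N, time in s.
With the tool pointing down it reaches from about 0.25 to 0.725 m from the base axis. Payload 9.7 kg.
Tool frame: the origin (TCP) lies midway between the tips of the shut fingers; the grasp point (between the pads) lies 19 mm behind it; z points along the fingers, y is the line along which they close (so a half turn about z gives the same grasp; the last joint's range is limited). The gripper opens to 85 mm and grips with 20 to 120 N. Pads are 22 mm wide; open, the fingers measure 114 mm over their backs; the gripper's body (76 mm by 85 mm) begins 54 mm behind the grasp point. The pads swing forward as they close: fully open they stand 13 mm farther back than shut.
Start: joints at [-68.468, 4.979, 10.078, 95.1, 0, 90], TCP at [0.202, -0.512, 0.231] pointing down, gripper open.
Joint ranges: [-179.16, 179.16], [-48.56, 103.87], [-65.8, 70.77], [-126.05, 130.52], [-82.76, 87.17], [-180, 180]. Speed limits (degrees/s): [127.2, 127.2, 147.25, 180, 180, 180].

INTERFACE

Orientations are given as [roll, pitch, yaw] about the fixed x, y, z axes, in that order (R = Rz(yaw) Ry(pitch) Rx(roll)).
In Python, from workcell import * gives the robot as it stands.
- The arm moves only by the tool servo_tool, never from a script. Its argument "moves" is a list of rows, each a list of 4 numbers: the shift along the world's x, y, z in cm, then the turn about the world's z in rad. A call has 1 to 20 rows; each row is the pose to reach, as a shift and turn from the pose commanded when the call began; what a row does not reach only later rows make up. A row lasts 1/12 s, in which the tool goes at most 41.7 mm and 7.16 degrees, less where a joint would pass 70% of its speed; a pose out of reach is approached as far as the arm can. A call with a gripper value outside its range is refused whole. "claw" is the closure, from 0 (fully open) to 1 (shut), set as the call begins (left out, the last holds). The fingers move at their own pace and stop on an object; "force" is the grip in N (left out, the last holds). Time passes only in rows, so rows that repeat a pose let the fingers close. It gives the time, the measured TCP pose, the force, the opening and the grip force at its end, in the units of the state.
- get_obs(): the state, without advancing time (a new reading comes with each control period).
- camera(name): name is "side" or "top" or "wrist"; returns the picture (420x560x3 uint8, red, green, blue); there is no depth.
- get_calibration(name): a dict with "fx", "fy", "cx", "cy" (pixels), "rvec" (rotation vector, rad) and "tvec" (3), from world to camera coordinates, as OpenCV has them; the wrist camera has in their place "tool_from_camera" (4x4, takes a point from camera to tool coordinates, whose origin is the TCP and whose axes are the flange's). Camera axes: x right, y down, z forward; pixel columns grow to the right and rows downward; lengths in m; the calibration is good to about 2 mm. A picture is of the moment at which its call begins: read the wrist's pose just before it. get_calibration takes no time and is no camera call.
- job_done(): hands the job in; it is judged then, once.
The state is a dict: "time": time; "q": joint angles; "qd": joint speeds; "joint_efforts": joint torques, N m; "ee_pos": TCP position; "tcp_rot": TCP orientation; "wrist_force": force on the tool from outside, world axes, zero at the start; "torque": the same for the moment, N m; "opening": finger opening in m; "grasp_force": force on a finger pad.
Only numpy, scipy, OpenCV 4.12 (cv2) and the standard library are available. Lean on these libraries where they do the work, as an engineer would, in place of code of your own. Each camera call takes 0.05 s, during which the arm holds its last target. There are 200 camera calls.

## Working session

There is one attempt and no reset: what is moved stays moved. The work goes in short steps, Python scripts to look and compute and a tool call to move; the robot and the scene stay as the last step left them, time stands still between calls to the robot, and variables do not carry over. Pictures are saved under pics/ and viewed, at most 13 in all, crops included, and the job is handed in when it is done.

Besides the shell and the picture viewer there is one more tool, called after "Call:" by a JSON object that holds its "op" and its "data". servo_tool: Moves the arm, as the interface text tells. Its arguments: {"type":"object","properties":{"moves":{"type":"array","items":{"type":"array","items":{"type":"number"}}},"claw":{"type":"number"},"force":{"type":"number"}},"required":["moves"]}

```bash
mkdir -p pics; python3 - <<'E'
from workcell import *
import cv2
o=get_obs();print(o['time'],o['ee_pos'],o['tcp_rot'],o['opening'])
for n in ("side","top"):
    im=camera(n);cv2.imwrite(f"pics/{n}0.png",im[:,:,::-1]);print(get_calibration(n))
print(get_calibration("wrist"))
E
```

```text
0.0 [ 0.20177162 -0.51139604  0.23055976] [-1.79920633e+02  8.07013689e-04  2.15319162e+01] 0.08517532195180581
{'fx': 385.55553814637767, 'fy': 385.55553814637767, 'cx': 280.6930201022588, 'cy': 213.14674393194852, 'rvec': array([ 0.43739175, -2.69542247,  1.22213264]), 'tvec': array([0.58945708, 0.1347787 , 1.06318097])}
{'fx': 488.5220087188036, 'fy': 488.5220087188036, 'cx': 275.7118546039468, 'cy': 216.08807733013086, 'rvec': array([ 1.85717956, -2.31229474,  0.30339947]), 'tvec': array([0.2627464 , 0.52338922, 1.58177074])}
{'fx': 318.1997958784238, 'fy': 318.1997958784238, 'cx': 275.74505730952467, 'cy': 205.91456428134262, 'tool_from_camera': array([[ 5.89451733e-04, -9.59895176e-01, -2.80358529e-01,
         7.16568517e-02],
       [ 9.99999826e-01,  5.75665477e-04,  1.31521294e-04,
         3.71663286e-04],
       [ 3.51460707e-05, -2.80358557e-01,  9.59895347e-01,
        -1.41869631e-01],
       [ 0.00000000e+00,  0.00000000e+00,  0.00000000e+00,
         1.00000000e+00]])}
```

View pics/side0.png

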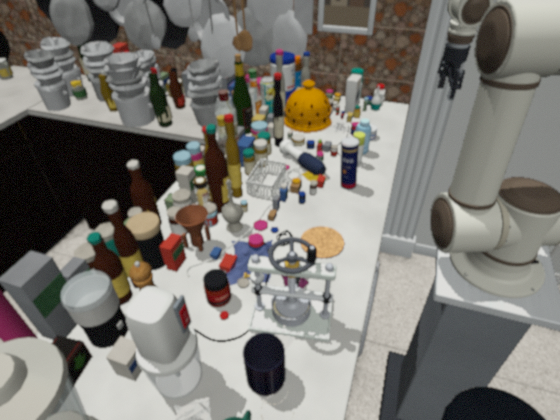

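View pics/top0.png

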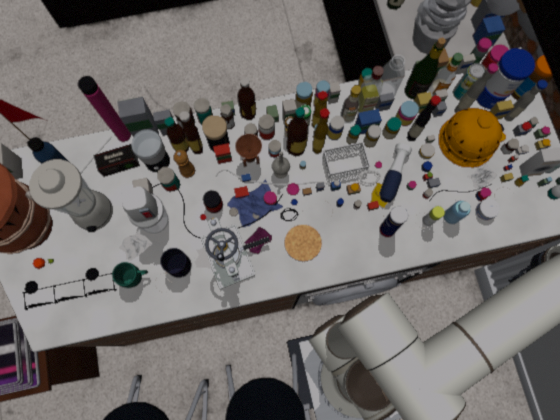

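The side view shows the press near (291,280) with the knob at (312,254), the mat at (322,241) and the plaid tin at (265,362). The top view shows the wheel at (221,245) and the mat at (303,243). I'll zoom in on both.

```bash
cat > h.py <<'E'
import numpy as np,cv2
from workcell import *
def cal(n):
    c=get_calibration(n);R=cv2.Rodrigues(c['rvec'])[0];K=np.array([[c['fx'],0,c['cx']],[0,c['fy'],c['cy']],[0,0,1]]);return K,R,c['tvec']
def wcal(o):
    from scipy.spatial.transform import Rotation as Ro
    c=get_calibration('wrist');T=np.eye(4);T[:3,:3]=Ro.from_euler('xyz',o['tcp_rot'],degrees=True).as_matrix();T[:3,3]=o['ee_pos']
    M=np.linalg.inv(T@c['tool_from_camera']);K=np.array([[c['fx'],0,c['cx']],[0,c['fy'],c['cy']],[0,0,1]]);return K,M[:3,:3],M[:3,3]
def ray(C,u,v):
    K,R,t=C;d=R.T@np.linalg.solve(K,[u,v,1]);return -R.T@t,d/np.linalg.norm(d)
def onz(C,u,v,z):
    p,d=ray(C,u,v);return p+d*(z-p[2])/d[2]
def proj(C,P):
    K,R,t=C;q=(R@np.atleast_2d(P).T).T+t;q=q@K.T;return q[:,:2]/q[:,2:]
def tri(rays):
    A=0;b=0
    for p,d in rays:
        M=np.eye(3)-np.outer(d,d);A=A+M;b=b+M@p
    x=np.linalg.solve(A,b);return x,[np.linalg.norm((np.eye(3)-np.outer(d,d))@(x-p)) for p,d in rays]
E
python3 - <<'E'
from h import *
S,T=cal('side'),cal('top')
print('cams',ray(S,0,0)[0],ray(T,0,0)[0])
for u,v in((303,243),(221,245),(257,241)): print(onz(T,u,v,0.006))
print(onz(S,322,241,.006))
a=cv2.imread('pics/side0.png')[225:345,220:360];b=cv2.imread('pics/top0.png')[190:300,160:300]
cv2.imwrite('pics/c1.png',cv2.resize(a,None,fx=5.0,fy=5,interpolation=cv2.INTER_CUBIC))
cv2.imwrite('pics/c2.png',cv2.resize(b,None,fx=5,fy=5,interpolation=cv2.INTER_CUBIC))
E
```

```text
cams [0.31553829 0.86107736 0.80929605] [0.15563759 0.23833362 1.66251155]
[0.46941834 0.06861807 0.006     ]
[0.52361192 0.34676137 0.006     ]
[0.51061299 0.22247522 0.006     ]
[0.4703653  0.07297939 0.006     ]
```

View pics/c1.png

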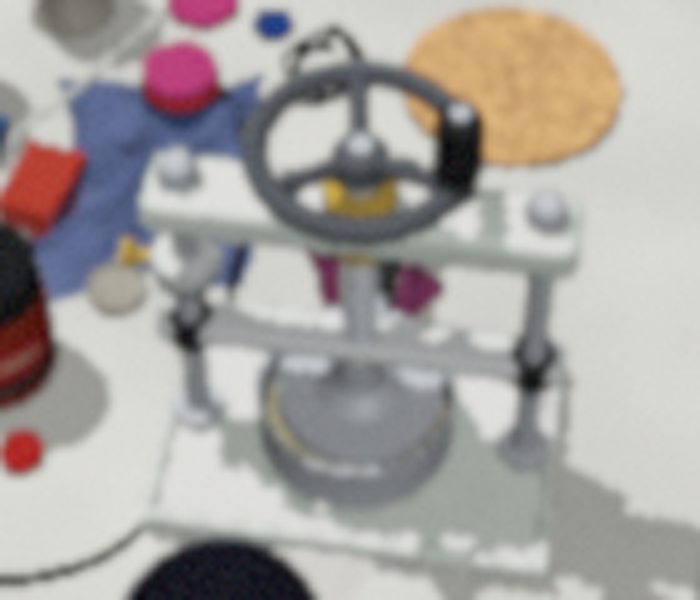

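View pics/c2.png

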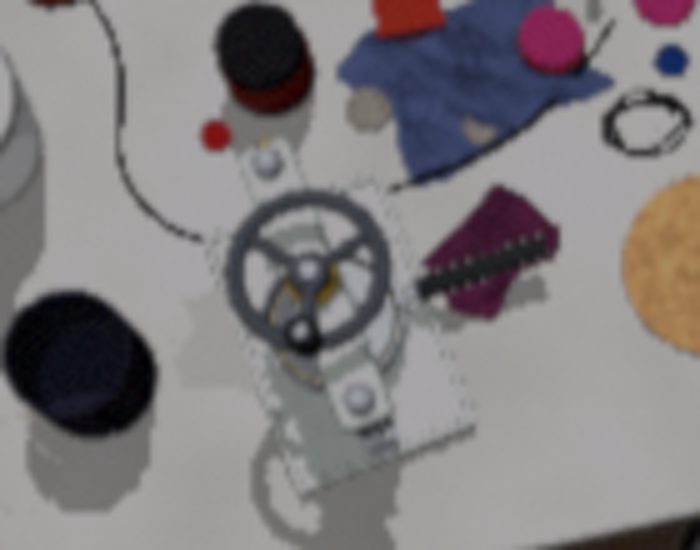

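The crops show the knob top at side (312,247.6) and top (220.4,256), and the hub top at side (292,254) and top (222,243.6). The pan's black handle runs from top (244,248) to (270,239), toward the mat. The collar is on the far post.

```bash
python3 - <<'E'
from h import *
S,T=cal('side'),cal('top')
f=lambda o,u,v:(o[0]+(u+.5)/5-.5,o[1]+(v+.5)/5-.5)
so,to=(220,225),(160,190)
for n,s,t in [('knobtop',(460,112),(302,328)),('hubtop',(361,142),(311,268)),('boltfar',(178,165),(266,160)),('boltnear',(548,205),(358,398))]:
    x,e=tri([ray(S,*f(so,*s)),ray(T,*f(to,*t))]);print(n,x.round(4),np.round(e,4))
for n,t in [('handle near',(425,290)),('handle tip',(550,245))]:print(n,onz(T,*f(to,*t),.041).round(4))
# mat by colour
for n,C in(('side',S),('top',T)):
    im=cv2.imread(f'pics/{n}0.png');h=cv2.cvtColor(im,cv2.COLOR_BGR2HSV)
    m=cv2.inRange(h,(8,80,120),(22,200,255))
    cs=[c for c in cv2.findContours(m,0,2)[0] if cv2.contourArea(c)>250]
    for c in cs:
        (u,v),(w,l),a=cv2.fitEllipse(c);P=onz(C,u,v,.006)
        if abs(P[1]-.07)<.1: 
            q=np.array([onz(C,*p[0],.006) for p in c]);r,ra=cv2.minEnclosingCircle(q[:,:2].astype(np.float32));print(n,'mat',P.round(4),r,ra)
im=cv2.imread('pics/top0.png')
for n,(u,v),z in [('navy top',(399,215),.171),('navyfoot',(390,228),0)]:print(n,onz(T,u,v,z))
E
```

```text
knobtop [0.4387 0.339  0.2542] [0.0006 0.0006]
hubtop [0.4824 0.3298 0.2128] [0.0002 0.0002]
boltfar [0.5608 0.3457 0.1886] [0.0006 0.0006]
boltnear [0.4028 0.3186 0.1889] [0.0001 0.0001]
handle near [0.4899 0.2684 0.041 ]
handle tip [0.502  0.1794 0.041 ]
side mat [0.4653 0.0714 0.006 ] (0.47027263045310974, 0.07439657300710678) 0.06285873800516129
top mat [0.471  0.0694 0.006 ] (0.47160157561302185, 0.06922777742147446) 0.06342880427837372
navy top [ 0.46058576 -0.23171985  0.171     ]
navyfoot [ 0.4570071  -0.24168277  0.        ]
```

Call:
{"op": "servo_tool", "data": {"moves": [[0,4,4,0],[1,8,8,0],[2,12,12,0],[23.6,85,12,0],[23.6,85,12,0],[23.6,85,12,0],[23.6,85,12,0],[23.6,85,12,0],[23.6,85,12,0],[23.6,85,12,0],[23.6,85,12,0],[23.6,85,12,0],[23.6,85,12,0],[23.6,85,12,0],[23.6,85,12,0],[23.6,85,12,0],[23.6,85,12,0],[23.6,85,12,0],[23.6,85,12,0],[23.6,85,12,0]], "claw": 0.45}}

```text
time: 1.77
ee_pos: [0.4326, 0.1994, 0.3469]
tcp_rot: [-178.7, 0.1, 24.0]
wrist_force: [0.9, -1.0, 0.4]
opening: 0.0469
grasp_force: 0.0
```

Call:
{"op": "servo_tool", "data": {"moves": [[0,0,0,0],[0,0,0,0],[0,0,0,0],[0,0,0,0]]}}

```text
time: 2.1
ee_pos: [0.4317, 0.1965, 0.3477]
tcp_rot: [-178.7, 0.0, 23.8]
wrist_force: [-0.3, 0.1, -0.3]
opening: 0.0469
grasp_force: 0.0
```

```bash
python3 - <<'E'
from h import *
o=get_obs();im=camera('wrist');np.savez('w1.npz',im=im,p=o['ee_pos'],r=o['tcp_rot']);cv2.imwrite('pics/w1.png',im[:,:,::-1])
print(o['time'],o['ee_pos'],o['tcp_rot'],o['opening'],o['wrist_force'])
C=wcal(o);print(proj(C,[[.4387,.339,.254],[.482,.331,.213]]))
E
```

```text
2.1 [0.43173339 0.19653359 0.34769716] [-1.78730009e+02  8.07944085e-03  2.37699703e+01] 0.04692300818717014 [-0.34780703  0.14891175 -0.31417433]
[[102.3562055  124.09953013]
 [152.96647836  76.40082385]]
```

View pics/w1.png

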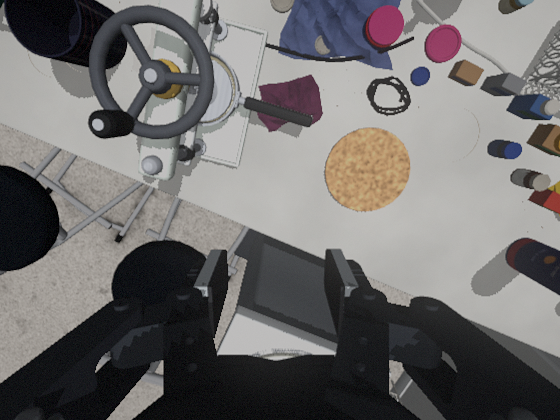

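The wrist view agrees with the estimates: knob top at (98,123), hub (152,75), handle from (243,101) to (312,120), mat centre (367,169). I'll refine with these.

```bash
python3 - <<'E'
from h import *
S,T=cal('side'),cal('top')
d=np.load('w1.npz');W=wcal(dict(ee_pos=d['p'],tcp_rot=d['r']))
f=lambda o,u,v:(o[0]+(u+.5)/5-.5,o[1]+(v+.5)/5-.5)
so,to=(220,225),(160,190)
for n,s,t,w in [('knobtop',(460,112),(302,328),(98,123.5)),('hubtop',(361,142),(311,268),(152,75))]:
    x,e=tri([ray(S,*f(so,*s)),ray(T,*f(to,*t)),ray(W,*w)]);print(n,x.round(4),np.round(e,4))
    print(' wrist@z',onz(W,*w,x[2]).round(4))
im=d['im'];h=cv2.cvtColor(im,cv2.COLOR_RGB2HSV)
m=cv2.inRange(h,(8,70,110),(22,220,255));c=max(cv2.findContours(m,0,2)[0],key=cv2.contourArea)
q=np.array([onz(W,*p[0],.006) for p in c]);print('mat',cv2.minEnclosingCircle(q[:,:2].astype(np.float32)),q.mean(0))
m=(im.max(2)<60).astype(np.uint8);m[:, :240]=0;m[130:]=0;m[:,316:]=0;m[:90]=0
c=max(cv2.findContours(m,0,2)[0],key=cv2.contourArea);r=cv2.minAreaRect(c);b=cv2.boxPoints(r);print('handle box',b.round(1).tolist())
for p in b: print(onz(W,*p,.046).round(4))
E
```

```text
knobtop [0.4384 0.34   0.2559] [0.0008 0.0012 0.0009]
 wrist@z [0.4383 0.341  0.2559]
hubtop [0.4823 0.3307 0.2141] [0.0006 0.0009 0.001 ]
 wrist@z [0.4828 0.3316 0.2141]
mat ((0.4731511175632477, 0.07059086859226227), 0.06430494785308838) [0.47351213 0.07274426 0.006     ]
handle box [[243.1999969482422, 107.30000305175781], [246.60000610351562, 96.0], [312.6000061035156, 115.80000305175781], [309.20001220703125, 127.0999984741211]]
[0.4839 0.2738 0.046 ]
[0.4989 0.2751 0.046 ]
[0.5113 0.1846 0.046 ]
[0.4963 0.1824 0.046 ]
```

Call:
{"op": "servo_tool", "data": {"moves": [[0.7,14.35,0,0],[0.7,14.35,0,0],[0.7,14.35,0,0],[0.7,14.35,0,0],[0.7,14.35,0,0],[0.7,14.35,-3,0],[0.7,14.35,-5,0],[0.7,14.35,-5,0],[0.7,14.35,-5,0]]}}

```text
time: 2.9
ee_pos: [0.4776, 0.263, 0.3024]
tcp_rot: [-177.0, 0.1, 27.3]
wrist_force: [-0.7, 0.2, 0.3]
opening: 0.0472
grasp_force: 0.0
```

```bash
python3 - <<'E'
from h import *
o=get_obs();print(o['q'],o['qd'],o['ee_pos'],o['tcp_rot'])
E
```

```text
[ 27.27061829   6.74532457  20.00357512 103.3904228    3.00931648
 179.94189149] [ 1.02210812 -1.92601084 -7.64447455 -6.47038296  0.62160695 -0.06004812] [0.47761063 0.26303611 0.30240592] [-1.76990551e+02  1.29121572e-01  2.73286468e+01]
```

Call:
{"op": "servo_tool", "data": {"moves": [[0,0,0,0.12],[0,0,0,0.24],[0,0,0,0.36],[0,0,0,0.48],[0,0,0,0.6],[0,0,0,0.72],[0,0,0,0.84],[0,0,0,0.96],[0,0,0,1.08],[0,0,0,1.08],[0,0,0,1.08]]}}

```text
time: 3.82
ee_pos: [0.4779, 0.2635, 0.3039]
tcp_rot: [-177.0, 0.1, 89.0]
wrist_force: [-0.1, -0.3, -0.8]
opening: 0.0471
grasp_force: 0.0
```

Call:
{"op": "servo_tool", "data": {"moves": [[0,0,2,0.124],[0,0,4,0.248],[0,0,4,0.372],[0,0,4,0.496],[0,0,4,0.62],[0,0,4,0.744],[0,0,4,0.868],[0,0,4,0.992],[0,0,4,1.116],[0,0,4,1.24],[0,0,4,1.364],[0,0,4,1.488],[0,0,4,1.612],[0,0,4,1.736],[0,0,4,1.86],[0,0,4,1.984],[0,0,4,2.108],[0,0,4,2.232],[0,0,4,2.356],[0,0,4,2.48]]}}

```text
time: 5.48
ee_pos: [0.4779, 0.2635, 0.3437]
tcp_rot: [-177.0, 0.1, -128.6]
wrist_force: [0.8, -0.8, 0.2]
opening: 0.0472
grasp_force: 0.0
```

Call:
{"op": "servo_tool", "data": {"moves": [[0,0,0,0.124],[0,0,0,0.248],[0,0,0,0.372],[0,0,0,0.496],[0,0,0,0.62],[0,0,0,0.744],[0,0,0,0.868],[0,0,0,0.992],[0,0,0,1.116],[0,0,0,1.24],[0,0,0,1.364],[0,0,0,1.488],[0,0,0,1.612],[0,0,0,1.736],[0,0,0,1.86],[0,0,0,1.984],[0,0,0,2.108],[0,0,0,2.232],[0,0,0,2.356],[0,0,0,2.48]]}}

```text
time: 7.15
ee_pos: [0.4779, 0.2634, 0.3437]
tcp_rot: [-177.0, 0.1, 13.5]
wrist_force: [-0.3, 0.9, 0.0]
opening: 0.047
grasp_force: 0.0
```

Call:
{"op": "servo_tool", "data": {"moves": [[0,0,0,0.12],[0,0,0,0.2],[0,0,0,0.3]]}}

```text
time: 7.4
ee_pos: [0.4712, 0.2757, 0.3435]
tcp_rot: [-177.7, 0.1, 29.1]
wrist_force: [-0.3, -0.3, 0.7]
opening: 0.0465
grasp_force: 0.0
```

```bash
python3 - <<'E'
from h import *
o=get_obs();print(o['q'],o['time'],o['ee_pos'],o['tcp_rot'])
E
```

```text
[  29.12227339    8.93750443   27.28656484  108.41943054    2.31790533
 -179.95723182] 7.4 [0.47118875 0.27569484 0.34351835] [-1.77682148e+02  7.20998243e-02  2.90795402e+01]
```

Call:
{"op": "servo_tool", "data": {"moves": [[0,0,0,0.12],[0,0,0,0.2],[0,0,0,0.3],[0,0,0,0.4]]}}

```text
time: 7.73
ee_pos: [0.4183, 0.3407, 0.3435]
tcp_rot: [178.2, 0.4, 39.8]
wrist_force: [-0.1, -0.3, -0.0]
opening: 0.0473
grasp_force: 0.0
```

Call:
{"op": "servo_tool", "data": {"moves": [[0,0,0,-0.12],[0,0,0,-0.24],[1,0,0,-0.36],[2,0,0,-0.48],[2,0,0,-0.5],[2,0,0,-0.5]]}}

```text
time: 8.23
ee_pos: [0.4391, 0.3399, 0.3432]
tcp_rot: [178.2, 0.4, 11.2]
wrist_force: [0.2, 0.4, -0.0]
opening: 0.0474
grasp_force: 0.0
```

Call:
{"op": "servo_tool", "data": {"moves": [[0,0,-3,0],[0,0,-6,0],[0,0,-8,0],[0,0,-9,0],[0,0,-10,0],[0,0,-11,0],[0,0,-11.7,0],[0,0,-11.7,0]]}}

```text
time: 8.9
ee_pos: [0.4387, 0.3399, 0.2252]
tcp_rot: [178.2, 0.4, 11.3]
wrist_force: [-0.5, -0.4, -1.5]
opening: 0.0468
grasp_force: 0.0
```

Call:
{"op": "servo_tool", "data": {"moves": [[0,0,0,0],[0,0,0,0],[0,0,0,0],[0,0,0,0],[0,0,0,0],[0,0,0,0]], "claw": 1, "force": 25}}

```text
time: 9.4
ee_pos: [0.4391, 0.3405, 0.2271]
tcp_rot: [178.3, 0.3, 11.3]
wrist_force: [-1.9, 1.9, 5.2]
opening: 0.02
grasp_force: 24.8
```

```bash
cat > c.py <<'E'
import numpy as np,json,sys
def rows(t0,a0,a1,step):
    n=int(round((a1-a0)/step));r=[]
    for k in range(1,n+1):
        a=np.radians(a0+k*step);b=np.radians(a0)
        r.append([round(4.5*(np.cos(a)-np.cos(b)),2),round(4.5*(np.sin(a)-np.sin(b)),2),round(1.6*k*step/360,2),0])
    print(json.dumps(r))
rows(*[0]+[float(v) for v in sys.argv[1:]])
E
python3 c.py 168 258 9
```

```text
[[-0.09, -0.7, 0.04, 0], [-0.07, -1.41, 0.08, 0], [0.05, -2.1, 0.12, 0], [0.29, -2.77, 0.16, 0], [0.63, -3.39, 0.2, 0], [1.06, -3.95, 0.24, 0], [1.57, -4.43, 0.28, 0], [2.15, -4.83, 0.32, 0], [2.79, -5.14, 0.36, 0], [3.47, -5.34, 0.4, 0]]
```

Call:
{"op": "servo_tool", "data": {"moves": [[-0.09,-0.7,0.04,0],[-0.07,-1.41,0.08,0],[0.05,-2.1,0.12,0],[0.29,-2.77,0.16,0],[0.63,-3.39,0.2,0],[1.06,-3.95,0.24,0],[1.57,-4.43,0.28,0],[2.15,-4.83,0.32,0],[2.79,-5.14,0.36,0],[3.47,-5.34,0.4,0]]}}

```text
time: 10.23
ee_pos: [0.4743, 0.2876, 0.231]
tcp_rot: [178.4, 0.3, 11.3]
wrist_force: [-2.4, 10.5, 4.8]
opening: 0.02
grasp_force: 25.5
```

```bash
python3 c.py 258 408 10
```

```text
[[0.78, -0.1, 0.04, 0], [1.56, -0.05, 0.09, 0], [2.33, 0.12, 0.13, 0], [3.05, 0.43, 0.18, 0], [3.71, 0.86, 0.22, 0], [4.28, 1.39, 0.27, 0], [4.75, 2.02, 0.31, 0], [5.11, 2.72, 0.36, 0], [5.34, 3.47, 0.4, 0], [5.43, 4.24, 0.44, 0], [5.39, 5.03, 0.49, 0], [5.22, 5.79, 0.53, 0], [4.91, 6.51, 0.58, 0], [4.48, 7.17, 0.62, 0], [3.95, 7.75, 0.67, 0]]
```

Call:
{"op": "servo_tool", "data": {"moves": [[0.78,-0.03,0.04,0],[1.56,0.02,0.09,0],[2.33,0.19,0.13,0],[3.05,0.5,0.18,0],[3.71,0.93,0.22,0],[4.28,1.46,0.27,0],[4.75,2.09,0.31,0],[5.11,2.79,0.36,0],[5.34,3.54,0.4,0]]}}

```text
time: 10.98
ee_pos: [0.5271, 0.3212, 0.2349]
tcp_rot: [178.2, 0.4, 11.2]
wrist_force: [-4.9, -1.8, 8.1]
opening: 0.0202
grasp_force: 25.3
```

```bash
python3 c.py 348 498 10
```

```text
[[0.1, 0.78, 0.04, 0], [0.05, 1.56, 0.09, 0], [-0.12, 2.33, 0.13, 0], [-0.43, 3.05, 0.18, 0], [-0.86, 3.71, 0.22, 0], [-1.39, 4.28, 0.27, 0], [-2.02, 4.75, 0.31, 0], [-2.72, 5.11, 0.36, 0], [-3.47, 5.34, 0.4, 0], [-4.24, 5.43, 0.44, 0], [-5.03, 5.39, 0.49, 0], [-5.79, 5.22, 0.53, 0], [-6.51, 4.91, 0.58, 0], [-7.17, 4.48, 0.62, 0], [-7.75, 3.95, 0.67, 0]]
```

Call:
{"op": "servo_tool", "data": {"moves": [[0.07,0.78,0.07,0],[0.02,1.56,0.12,0],[-0.15,2.33,0.16,0],[-0.46,3.05,0.21,0],[-0.89,3.71,0.25,0],[-1.42,4.28,0.3,0],[-2.05,4.75,0.34,0],[-2.75,5.11,0.39,0],[-3.5,5.34,0.43,0],[-4.27,5.43,0.47,0],[-5.06,5.39,0.52,0],[-5.82,5.22,0.56,0],[-6.54,4.91,0.61,0],[-7.2,4.48,0.65,0],[-7.78,3.95,0.7,0]]}}

```text
time: 12.23
ee_pos: [0.4494, 0.362, 0.2418]
tcp_rot: [178.3, 0.3, 11.3]
wrist_force: [0.9, 4.3, 4.8]
opening: 0.0202
grasp_force: 25.2
```

```bash
python3 c.py 498 608 10;python3 c.py 608 708 10;python3 c.py 708 778 5
```

```text
[[-0.47, -0.63, 0.04, 0], [-0.83, -1.33, 0.09, 0], [-1.06, -2.08, 0.13, 0], [-1.15, -2.85, 0.18, 0], [-1.11, -3.64, 0.22, 0], [-0.94, -4.4, 0.27, 0], [-0.63, -5.12, 0.31, 0], [-0.2, -5.78, 0.36, 0], [0.33, -6.36, 0.4, 0], [0.96, -6.83, 0.44, 0], [1.66, -7.18, 0.49, 0]]
[[0.75, -0.23, 0.04, 0], [1.53, -0.32, 0.09, 0], [2.31, -0.28, 0.13, 0], [3.08, -0.11, 0.18, 0], [3.8, 0.2, 0.22, 0], [4.46, 0.63, 0.27, 0], [5.03, 1.16, 0.31, 0], [5.5, 1.79, 0.36, 0], [5.86, 2.49, 0.4, 0], [6.09, 3.24, 0.44, 0]]
[[0.06, 0.39, 0.02, 0], [0.1, 0.78, 0.04, 0], [0.09, 1.17, 0.07, 0], [0.05, 1.56, 0.09, 0], [-0.02, 1.95, 0.11, 0], [-0.12, 2.33, 0.13, 0], [-0.26, 2.69, 0.16, 0], [-0.43, 3.05, 0.18, 0], [-0.63, 3.39, 0.2, 0], [-0.86, 3.71, 0.22, 0], [-1.11, 4.0, 0.24, 0], [-1.39, 4.28, 0.27, 0], [-1.69, 4.53, 0.29, 0], [-2.02, 4.75, 0.31, 0]]
```

Call:
{"op": "servo_tool", "data": {"moves": [[-0.47,-0.63,0.04,0],[-0.83,-1.33,0.09,0],[-1.06,-2.08,0.13,0],[-1.15,-2.85,0.18,0],[-1.11,-3.64,0.22,0],[-0.94,-4.4,0.27,0],[-0.63,-5.12,0.31,0],[-0.2,-5.78,0.36,0],[0.33,-6.36,0.4,0],[0.96,-6.83,0.44,0],[1.66,-7.18,0.49,0]]}}

```text
time: 13.15
ee_pos: [0.4665, 0.2901, 0.2466]
tcp_rot: [178.4, 0.3, 11.3]
wrist_force: [0.5, 10.5, 3.7]
opening: 0.0199
grasp_force: 25.5
```

Call:
{"op": "servo_tool", "data": {"moves": [[0.75,-0.23,0.04,0],[1.53,-0.32,0.09,0],[2.31,-0.28,0.13,0],[3.08,-0.11,0.18,0]]}}

```text
time: 13.48
ee_pos: [0.4964, 0.2888, 0.2482]
tcp_rot: [178.4, 0.5, 11.3]
wrist_force: [-6.5, 6.6, 5.4]
opening: 0.0203
grasp_force: 25.7
```

```bash
python3 c.py 648 728 5;python3 c.py 728 808 5; python3 - <<'E'
from h import *
im=camera('side');cv2.imwrite('pics/s1.png',cv2.resize(im[225:345,220:360,::-1],None,fx=5,fy=5,interpolation=cv2.INTER_CUBIC))
E
```

```text
[[0.37, 0.14, 0.02, 0], [0.72, 0.31, 0.04, 0], [1.06, 0.51, 0.07, 0], [1.38, 0.73, 0.09, 0], [1.68, 0.99, 0.11, 0], [1.95, 1.27, 0.13, 0], [2.2, 1.57, 0.16, 0], [2.43, 1.9, 0.18, 0], [2.62, 2.24, 0.2, 0], [2.78, 2.59, 0.22, 0], [2.91, 2.96, 0.24, 0], [3.01, 3.34, 0.27, 0], [3.08, 3.73, 0.29, 0], [3.11, 4.12, 0.31, 0], [3.1, 4.52, 0.33, 0], [3.07, 4.91, 0.36, 0]]
[[-0.07, 0.39, 0.02, 0], [-0.18, 0.76, 0.04, 0], [-0.31, 1.13, 0.07, 0], [-0.48, 1.49, 0.09, 0], [-0.68, 1.82, 0.11, 0], [-0.91, 2.14, 0.13, 0], [-1.17, 2.44, 0.16, 0], [-1.45, 2.72, 0.18, 0], [-1.75, 2.97, 0.2, 0], [-2.07, 3.19, 0.22, 0], [-2.41, 3.38, 0.24, 0], [-2.77, 3.55, 0.27, 0], [-3.14, 3.68, 0.29, 0], [-3.52, 3.78, 0.31, 0], [-3.91, 3.84, 0.33, 0], [-4.3, 3.87, 0.36, 0]]
```

View pics/s1.png

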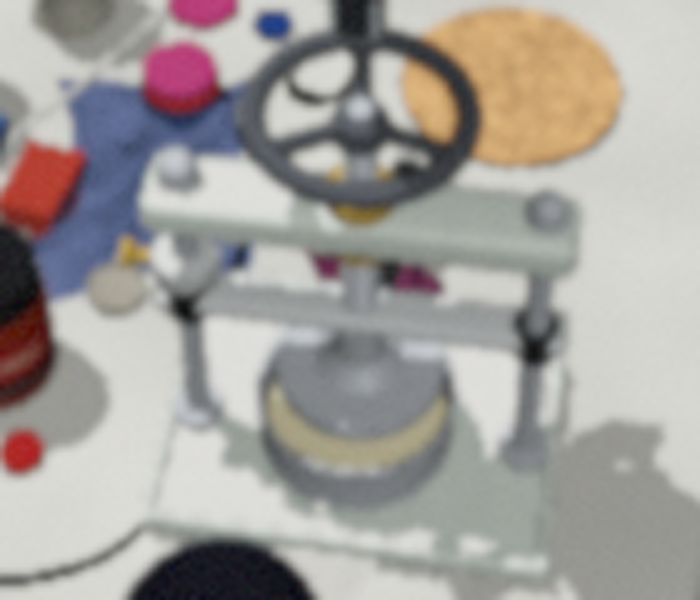

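The bar is now close under the collar, and the frame has not moved: bolts still at crop (178,165) and (548,205). From here I'll go in small steps.

Call:
{"op": "servo_tool", "data": {"moves": [[0.34,0.18,0.02,0],[0.69,0.35,0.04,0],[1.03,0.55,0.07,0],[1.35,0.77,0.09,0]]}}

```text
time: 13.87
ee_pos: [0.5097, 0.2957, 0.2491]
tcp_rot: [178.2, 0.5, 11.3]
wrist_force: [-4.6, 0.4, 8.1]
opening: 0.0202
grasp_force: 25.5
```

```bash
cat > t.py <<'E'
from h import *
o=get_obs();p=np.array(o['ee_pos'])-[.4825,.3315,0];a=np.arctan2(p[1],p[0]);f=np.array(o['wrist_force'])
print('ang',np.degrees(a)%360,'r',np.hypot(*p[:2]),'tan',-f[0]*np.sin(a)+f[1]*np.cos(a),'rad',f[0]*np.cos(a)+f[1]*np.sin(a),p[2])
E
python3 t.py
```

```text
ang 307.2710351965998 r 0.04494456378527128 tan -3.464278904151807 rad -3.1123264386401717 0.24912144988042778
```

Free turning takes about 3.4 N. I'll continue with the steps from 668 to 688.

Call:
{"op": "servo_tool", "data": {"moves": [[0.3,0.26,0.02,0],[0.57,0.54,0.04,0],[0.82,0.84,0.07,0],[1.05,1.17,0.09,0]]}}

```text
time: 14.2
ee_pos: [0.5204, 0.3069, 0.25]
tcp_rot: [178.2, 0.5, 11.3]
wrist_force: [-3.2, -1.9, 6.9]
opening: 0.0204
grasp_force: 25.4
```

```bash
python3 t.py
```

```text
ang 327.0087909894482 r 0.04522268389611051 tan -3.3169928251839593 rad -1.6397799021920187 0.2500236681676402
```

Call:
{"op": "servo_tool", "data": {"moves": [[0.19,0.34,0.02,0],[0.35,0.69,0.04,0],[0.48,1.06,0.07,0],[0.58,1.44,0.09,0]]}}

```text
time: 14.53
ee_pos: [0.5268, 0.3209, 0.2509]
tcp_rot: [178.1, 0.4, 11.2]
wrist_force: [-1.0, -3.8, 6.7]
opening: 0.0204
grasp_force: 25.4
```

```bash
python3 t.py
```

```text
ang 346.5675601553126 r 0.04552960572724593 tan -3.9845745564332837 rad -0.11401762424633932 0.2509336211915932
```

Call:
{"op": "servo_tool", "data": {"moves": [[0.06,0.39,0.02,0],[0.1,0.78,0.04,0],[0.09,1.17,0.07,0]]}}

```text
time: 14.78
ee_pos: [0.5282, 0.3326, 0.2517]
tcp_rot: [178.1, 0.4, 11.2]
wrist_force: [3.4, -4.3, 5.0]
opening: 0.0201
grasp_force: 25.3
```

```bash
python3 t.py; python3 c.py 723 738 5;python3 c.py 738 753 5;python3 c.py 753 768 5;python3 c.py 768 783 5;python3 c.py 783 798 5
```

```text
ang 1.3322129417226538 r 0.045671538662943156 tan -4.350966632823681 rad 3.2860113154148456 0.25165832577982095
[[-0.04, 0.39, 0.02, 0], [-0.11, 0.78, 0.04, 0], [-0.21, 1.16, 0.07, 0]]
[[-0.14, 0.37, 0.02, 0], [-0.31, 0.72, 0.04, 0], [-0.51, 1.06, 0.07, 0]]
[[-0.23, 0.32, 0.02, 0], [-0.48, 0.62, 0.04, 0], [-0.76, 0.89, 0.07, 0]]
[[-0.3, 0.25, 0.02, 0], [-0.63, 0.47, 0.04, 0], [-0.97, 0.67, 0.07, 0]]
[[-0.36, 0.16, 0.02, 0], [-0.73, 0.29, 0.04, 0], [-1.11, 0.39, 0.07, 0]]
```

Call:
{"op": "servo_tool", "data": {"moves": [[-0.02,0.39,0.02,0],[-0.08,0.78,0.04,0],[-0.18,1.16,0.07,0]]}}

```text
time: 15.03
ee_pos: [0.5266, 0.3443, 0.2523]
tcp_rot: [178.1, 0.3, 11.2]
wrist_force: [3.4, -2.9, 5.0]
opening: 0.0203
grasp_force: 25.3
```

```bash
python3 t.py
```

```text
ang 16.183220399370693 r 0.045907013405801805 tan -3.678026909439196 rad 2.443129058842859 0.25232342600552987
```

Call:
{"op": "servo_tool", "data": {"moves": [[-0.14,0.37,0.02,0],[-0.31,0.72,0.04,0]]}}

```text
time: 15.2
ee_pos: [0.5238, 0.3517, 0.2528]
tcp_rot: [178.1, 0.3, 11.2]
wrist_force: [5.3, -1.9, 7.2]
opening: 0.0207
grasp_force: 25.3
```

```bash
python3 t.py
```

```text
ang 26.101719917490712 r 0.045940757094036756 tan -4.008308064515891 rad 3.9593330945818366 0.25277697242753494
```

Call:
{"op": "servo_tool", "data": {"moves": [[-0.17,0.35,0.02,0],[-0.4,0.67,0.04,0]]}}

```text
time: 15.37
ee_pos: [0.5198, 0.3586, 0.2532]
tcp_rot: [178.2, 0.3, 11.2]
wrist_force: [4.7, -0.7, 6.3]
opening: 0.0202
grasp_force: 25.3
```

```bash
python3 t.py
```

```text
ang 35.98234283977288 r 0.04606741906260501 tan -3.351212219405893 rad 3.3499999649229215 0.25321774278539394
```

Call:
{"op": "servo_tool", "data": {"moves": [[-0.25,0.31,0.02,0],[-0.52,0.59,0.04,0]]}}

```text
time: 15.53
ee_pos: [0.5146, 0.3646, 0.2537]
tcp_rot: [178.2, 0.3, 11.2]
wrist_force: [5.1, 0.6, 5.8]
opening: 0.0199
grasp_force: 25.4
```

```bash
python3 t.py
```

```text
ang 45.90317142652991 r 0.04613118631204787 tan -3.2499704497500503 rad 3.946566558461021 0.25365630543309264
```

Call:
{"op": "servo_tool", "data": {"moves": [[-0.3,0.25,0.02,0],[-0.63,0.47,0.04,0]]}}

```text
time: 15.7
ee_pos: [0.5084, 0.3697, 0.2541]
tcp_rot: [178.2, 0.2, 11.2]
wrist_force: [6.0, 1.5, 6.9]
opening: 0.0201
grasp_force: 25.4
```

```bash
python3 t.py
```

```text
ang 55.85990091555033 r 0.04610098152246986 tan -4.106431597726542 rad 4.567511576285887 0.2541034952879333
```

Call:
{"op": "servo_tool", "data": {"moves": [[-0.34,0.19,0.02,0],[-0.7,0.36,0.04,0]]}}

```text
time: 15.87
ee_pos: [0.5013, 0.3735, 0.2546]
tcp_rot: [178.2, 0.2, 11.2]
wrist_force: [4.9, 3.2, 6.1]
opening: 0.0203
grasp_force: 25.4
```

```bash
python3 t.py
```

```text
ang 65.86706559517286 r 0.04603739508207634 tan -3.16326041274181 rad 4.914875625563947 0.25461668174060165
```

Call:
{"op": "servo_tool", "data": {"moves": [[-0.37,0.13,0.02,0],[-0.75,0.22,0.04,0]]}}

```text
time: 16.03
ee_pos: [0.4937, 0.376, 0.255]
tcp_rot: [178.3, 0.2, 11.3]
wrist_force: [5.4, 4.4, 5.6]
opening: 0.0204
grasp_force: 25.5
```

```bash
python3 t.py; for a in 798 808 818 828 838 848; do python3 c.py $a $((a+10)) 5;done
```

```text
ang 75.87323001677736 r 0.045906438474505186 tan -4.195438259287626 rad 5.562019694517538 0.25504256237601874
[[-0.39, 0.06, 0.02, 0], [-0.78, 0.1, 0.04, 0]]
[[-0.39, -0.0, 0.02, 0], [-0.78, -0.04, 0.04, 0]]
[[-0.39, -0.07, 0.02, 0], [-0.76, -0.18, 0.04, 0]]
[[-0.37, -0.14, 0.02, 0], [-0.72, -0.31, 0.04, 0]]
[[-0.34, -0.2, 0.02, 0], [-0.66, -0.43, 0.04, 0]]
[[-0.3, -0.25, 0.02, 0], [-0.57, -0.53, 0.04, 0]]
```

Call:
{"op": "servo_tool", "data": {"moves": [[-0.39,0.08,0.02,0],[-0.78,0.12,0.04,0]]}}

```text
time: 16.2
ee_pos: [0.4857, 0.3772, 0.2555]
tcp_rot: [178.3, 0.2, 11.3]
wrist_force: [4.4, 4.0, 6.5]
opening: 0.0203
grasp_force: 25.5
```

```bash
python3 t.py
```

```text
ang 85.95814213644056 r 0.04584928632886376 tan -4.073377471427954 rad 4.317318618879139 0.25547239943736016
```

Call:
{"op": "servo_tool", "data": {"moves": [[-0.39,0.02,0.02,0],[-0.78,-0.02,0.04,0]]}}

```text
time: 16.37
ee_pos: [0.4778, 0.377, 0.2559]
tcp_rot: [178.3, 0.2, 11.3]
wrist_force: [3.3, 4.4, 7.3]
opening: 0.0201
grasp_force: 25.5
```

```bash
python3 t.py
```

```text
ang 95.88614002047747 r 0.04575998968646187 tan -3.773799284440812 rad 4.0188143757791845 0.25591125448375723
```

Call:
{"op": "servo_tool", "data": {"moves": [[-0.39,-0.07,0.02,0],[-0.76,-0.18,0.04,0]]}}

```text
time: 16.53
ee_pos: [0.4702, 0.3753, 0.2563]
tcp_rot: [178.3, 0.2, 11.3]
wrist_force: [4.4, 5.6, 5.8]
opening: 0.02
grasp_force: 25.5
```

```bash
python3 t.py
```

```text
ang 105.64001472175505 r 0.04551785118170583 tan -5.768435620201308 rad 4.172697583192537 0.2563013476326621
```

Call:
{"op": "servo_tool", "data": {"moves": [[-0.37,-0.14,0.02,0]]}}

```text
time: 16.62
ee_pos: [0.4666, 0.374, 0.2565]
tcp_rot: [178.3, 0.2, 11.3]
wrist_force: [4.6, 6.1, 7.7]
opening: 0.0208
grasp_force: 25.5
```

```bash
python3 t.py
```

```text
ang 110.45992482117276 r 0.04541075376497121 tan -6.396318094068663 rad 4.086808295133693 0.2564938339691799
```

Call:
{"op": "servo_tool", "data": {"moves": [[0,0,0,0],[0,0,0,0]]}}

```text
time: 16.78
ee_pos: [0.4662, 0.3739, 0.2565]
tcp_rot: [178.3, 0.3, 11.3]
wrist_force: [1.7, 5.2, 7.9]
opening: 0.0204
grasp_force: 25.4
```

```bash
python3 t.py
```

```text
ang 111.03234410504751 r 0.045376665214362635 tan -3.4202960971312817 rad 4.272152959333086 0.2565175993473927
```

Call:
{"op": "servo_tool", "data": {"moves": [[-0.29,-0.13,0.01,0]]}}

```text
time: 16.87
ee_pos: [0.4641, 0.3728, 0.2566]
tcp_rot: [178.3, 0.2, 11.3]
wrist_force: [6.1, 5.7, 6.8]
opening: 0.0198
grasp_force: 25.5
```

```bash
python3 t.py
```

```text
ang 114.00369660750906 r 0.04525052732363898 tan -7.921772813098347 rad 2.705966306536468 0.2566114404393621
```

Call:
{"op": "servo_tool", "data": {"moves": [[0,0,0,0]]}}

```text
time: 16.95
ee_pos: [0.4637, 0.3726, 0.2566]
tcp_rot: [178.3, 0.2, 11.3]
wrist_force: [3.6, 5.8, 7.1]
opening: 0.0204
grasp_force: 25.4
```

```bash
python3 t.py
```

```text
ang 114.61789802699958 r 0.04524765972227264 tan -5.703819227465257 rad 3.7818341334823122 0.2566320479061746
```

The push at the knob rose from about 3.7 N free to 7.9 N, roughly 75 N on the collar: snug and well below strain. Now release and rise.

Call:
{"op": "servo_tool", "data": {"moves": [[0,0,0,0],[0,0,0,0],[0,0,0,0],[0,0,0,0],[0,0,2,0],[0,0,4,0],[0,0,6,0],[0,0,6,0]], "claw": 0.4}}

```text
time: 17.62
ee_pos: [0.463, 0.3726, 0.3195]
tcp_rot: [178.3, 0.2, 11.3]
wrist_force: [0.6, -0.1, 1.1]
opening: 0.0512
grasp_force: 0.0
```

```bash
python3 - <<'E'
from h import *
im=camera('side');t=camera('top')
a=cv2.resize(im[225:345,220:360,::-1],None,fx=4,fy=4,interpolation=cv2.INTER_CUBIC)
cv2.imwrite('pics/s2.png',a)
o=get_obs();print(o['q'],o['time'],o['ee_pos'],o['tcp_rot'])
E
```

```text
[  39.49086938   15.94029272   32.35862478  107.55137706   -1.38270409
 -151.7862423 ] 17.7167 [0.46303236 0.3726591  0.31607935] [178.24599967   0.34486567  11.2855054 ]
```

View pics/s2.png

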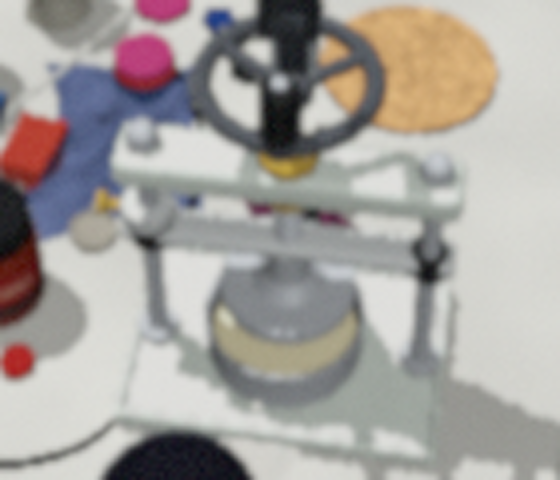

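The bar sits at the collar and the press has not shifted. I'll move toward the handle while unwinding joint 6, which lets me remove the 1.7° tool tilt.

Call:
{"op": "servo_tool", "data": {"moves": [[0,0,1,-0.124],[0,-1,2,-0.248],[0,-2,2,-0.372],[0.5,-4,2,-0.496],[1,-6,2,-0.62],[1.5,-8,2,-0.744],[2,-10,2,-0.868],[2.5,-12,2,-0.992],[3,-14,2,-1.116],[3.5,-15.7,2,-1.24],[3.5,-15.7,2,-1.364],[3.5,-15.7,2,-1.488],[3.5,-15.7,2,-1.612],[3.5,-15.7,2,-1.736],[3.5,-15.7,2,-1.86],[3.5,-15.7,2,-1.984],[3.5,-15.7,2,-2.108],[3.5,-15.7,2,-2.232],[3.5,-15.7,2,-2.356],[3.5,-15.7,2,-2.48]], "claw": 0.4}}

```text
time: 19.38
ee_pos: [0.4975, 0.2154, 0.3344]
tcp_rot: [178.2, 0.3, -131.2]
wrist_force: [-0.3, 0.2, 0.3]
opening: 0.0512
grasp_force: 0.0
```

Call:
{"op": "servo_tool", "data": {"moves": [[0,0,0,-0.124],[0,0,0,-0.248],[0,0,0,-0.372],[0,0,0,-0.496],[0,0,0,-0.62],[0,0,0,-0.744],[0,0,0,-0.868],[0,0,0,-0.992],[0,0,0,-1.116],[0,0,0,-1.24],[0,0,0,-1.364],[0,0,0,-1.488],[0,0,0,-1.612],[0,0,0,-1.736],[0,0,0,-1.86],[0,0,0,-1.984],[0,0,0,-2.108],[0,0,0,-2.232],[0,0,0,-2.356],[0,0,0,-2.48]]}}

```text
time: 21.05
ee_pos: [0.4975, 0.2154, 0.3344]
tcp_rot: [178.3, 0.4, 86.8]
wrist_force: [-0.9, 0.6, 0.4]
opening: 0.0515
grasp_force: 0.0
```

Call:
{"op": "servo_tool", "data": {"moves": [[0,0,0,-0.124],[0,0,0,-0.248],[0,0,0,-0.372],[0,0,0,-0.496],[0,0,0,-0.62],[0,0,0,-0.744],[0,0,0,-0.868],[0,0,0,-0.992],[0,0,0,-1.08],[0,0,0,-1.15]]}}

```text
time: 21.88
ee_pos: [0.5027, 0.2032, 0.3343]
tcp_rot: [178.9, 0.5, 22.6]
wrist_force: [0.1, 0.6, 0.4]
opening: 0.0514
grasp_force: 0.0
```

```bash
python3 - <<'E'
from h import *
o=get_obs();print(o['q'],o['time'],o['ee_pos'],o['tcp_rot'])
E
```

```text
[ 22.5884081    8.38707124  25.58732182 107.7371165   -1.0950703
 180.00580881] 21.8833 [0.5026769  0.20322558 0.33427905] [178.90487528   0.53675491  22.5826001 ]
```

Call:
{"op": "servo_tool", "data": {"moves": [[0,0,0,-0.1],[0,0,0,-0.13]]}}

```text
time: 22.05
ee_pos: [0.5145, 0.1673, 0.3343]
tcp_rot: [-179.6, 0.6, 17.9]
wrist_force: [0.4, 0.1, -0.3]
opening: 0.0512
grasp_force: 0.0
```

Call:
{"op": "servo_tool", "data": {"moves": [[0,0,0,0.12],[0,0,0,0.244],[0,0,0,0.368],[0,0,0,0.492],[0,0,0,0.616],[0,0,0,0.74],[0,0,0,0.864],[0,0,0,0.988],[0,0,0,1.112],[0,0,0,1.236],[0,0,0,1.36],[0,0,0,1.484],[0,0,0,1.608],[0,0,0,1.732],[0,0,0,1.856],[0,0,0,1.98],[0,0,0,2.104],[0,0,0,2.228],[0,0,0,2.35],[0,0,0,2.47]]}}

```text
time: 23.72
ee_pos: [0.5138, 0.1692, 0.3348]
tcp_rot: [-179.5, 0.4, 160.0]
wrist_force: [0.4, -0.5, -0.9]
opening: 0.0511
grasp_force: 0.0
```

Call:
{"op": "servo_tool", "data": {"moves": [[0,0,0,0.124],[0,0,0,0.248],[0,0,0,0.372],[0,0,0,0.496],[0,0,0,0.62],[0,0,0,0.744],[0,0,0,0.868],[0,0,0,0.992],[0,0,0,1.116],[0,0,0,1.24],[0,0,0,1.364],[0,0,0,1.488],[0,0,0,1.612],[0,0,0,1.736],[0,0,0,1.86],[0,0,0,1.98],[0,0,0,2.07],[0,0,0,2.07]]}}

```text
time: 25.22
ee_pos: [0.5138, 0.1692, 0.3348]
tcp_rot: [-179.7, 0.4, -81.6]
wrist_force: [0.6, -1.4, 0.8]
opening: 0.051
grasp_force: 0.0
```

```bash
python3 - <<'E'
from h import *
o=get_obs();im=camera('wrist');np.savez('w2.npz',im=im,p=o['ee_pos'],r=o['tcp_rot']);cv2.imwrite('pics/w2.png',im[:,:,::-1])
print(o['time'],o['ee_pos'],o['tcp_rot'],o['q'])
C=wcal(o);print(proj(C,[[.503,.1815,.048],[.490,.275,.048]]))
E
```

```text
25.2167 [0.51380215 0.16917407 0.33481909] [-179.71189973    0.40187382  -81.56165707] [ 18.04116277   7.27269623  24.41205221 106.78824705   0.34817668
 -80.39510296]
[[283.74822684 176.26106587]
 [282.6476955  240.23670073]]
```

View pics/w2.png

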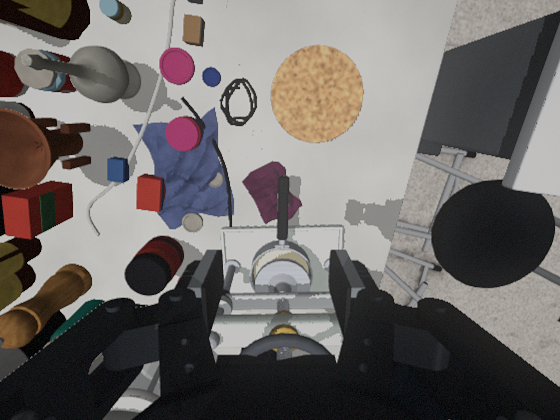

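The handle is at column 283, rows 176 to 240, matching the prediction; the pan rim is centred near (282,268) and the mat at (317,93).

```bash
python3 - <<'E'
from h import *
d=np.load('w2.npz');W=wcal(dict(ee_pos=d['p'],tcp_rot=d['r']));im=d['im']
for v in (180,195,210,225,235):
    r=im[v,265:305].max(1);k=np.where(r<70)[0]+265;print(v,k.min(),k.max(),onz(W,k.mean(),v,.045).round(4))
h=cv2.cvtColor(im,cv2.COLOR_RGB2HSV);m=cv2.inRange(h,(8,70,110),(22,220,255));c=max(cv2.findContours(m,0,2)[0],key=cv2.contourArea)
q=np.array([onz(W,*p[0],.006) for p in c]);print('mat',cv2.minEnclosingCircle(q[:,:2].astype(np.float32)))
k=np.where(im[160:200,283].max(1)<70)[0]+160;print('tip',k.min(),onz(W,283.5,k.min(),.045))
E
```

```text
180 278 288 [0.5031 0.1874 0.045 ]
195 279 288 [0.4991 0.2085 0.045 ]
210 278 287 [0.4971 0.2305 0.045 ]
225 278 287 [0.4936 0.2529 0.045 ]
235 278 286 [0.492  0.2683 0.045 ]
mat ((0.47331246733665466, 0.06984230130910873), 0.0642678439617157)
tip 176 [0.5032471  0.18178209 0.045     ]
```

Call:
{"op": "servo_tool", "data": {"moves": [[-0.7,2,0,-0.01],[-1.48,4.33,0,-0.01],[-1.48,4.33,-3,-0.01],[-1.48,4.33,-6,-0.01],[-1.48,4.33,-9,-0.01],[-1.48,4.33,-12,-0.01],[-1.48,4.33,-14,-0.01],[-1.48,4.33,-16,-0.01],[-1.48,4.33,-18,-0.01],[-1.48,4.33,-20,-0.01],[-1.48,4.33,-22,-0.01],[-1.48,4.33,-24,-0.01],[-1.48,4.33,-24,-0.01]]}}

```text
time: 26.35
ee_pos: [0.497, 0.2116, 0.0914]
tcp_rot: [-180.0, 0.3, -82.6]
wrist_force: [0.2, 0.2, -0.8]
opening: 0.0514
grasp_force: 0.0
```

Call:
{"op": "servo_tool", "data": {"moves": [[0,0,-2,0],[0,0,-3.5,0],[0,0,-5,0],[0,0,-6,0],[0,0,-7,0],[0,0,-7.3,0],[0,0,-7.3,0],[0,0,-7.3,0]]}}

```text
time: 27.02
ee_pos: [0.4995, 0.2126, 0.0236]
tcp_rot: [-179.6, 0.4, -82.4]
wrist_force: [0.1, -0.2, 0.9]
opening: 0.0515
grasp_force: 0.0
```

Call:
{"op": "servo_tool", "data": {"moves": [[0,0,-0.1,0],[0,0,-0.1,0],[0,0,-0.1,0],[0,0,-0.1,0],[0,0,-0.1,0],[0,0,-0.1,0]], "claw": 1, "force": 30}}

```text
time: 27.52
ee_pos: [0.4995, 0.2126, 0.0223]
tcp_rot: [-179.6, 0.4, -82.4]
wrist_force: [-0.2, -1.0, 2.5]
opening: 0.0157
grasp_force: 33.0
```

Call:
{"op": "servo_tool", "data": {"moves": [[0,0,0,0],[0,0,0,0],[0,0,0,0]], "force": 110}}

```text
time: 27.77
ee_pos: [0.4995, 0.2125, 0.0222]
tcp_rot: [-179.6, 0.4, -82.4]
wrist_force: [0.6, -2.7, 2.6]
opening: 0.0136
grasp_force: 107.4
```

Call:
{"op": "servo_tool", "data": {"moves": [[0,0,0.3,0],[0,0,0.6,0],[0,0,0.9,0],[0,0,0.9,0]]}}

```text
time: 28.1
ee_pos: [0.4993, 0.2126, 0.0314]
tcp_rot: [-179.6, 0.4, -82.4]
wrist_force: [0.6, 0.2, -2.5]
opening: 0.0141
grasp_force: 107.3
```

```bash
python3 - <<'E'
from h import *
o=get_obs();im=camera('side');cv2.imwrite('pics/s3.png',cv2.resize(im[225:345,220:360,::-1],None,fx=5,fy=5,interpolation=cv2.INTER_CUBIC))
print(o['time'],o['ee_pos'],o['wrist_force'],o['torque'],o['opening'],o['tcp_rot'])
E
```

```text
28.1 [0.4992682  0.21258217 0.03136068] [ 0.61773245  0.20381446 -2.52765909] [-0.26659881 -0.06858045 -0.03156596] 0.014105899300713697 [-179.60984942    0.42387187  -82.3665964 ]
```

View pics/s3.png

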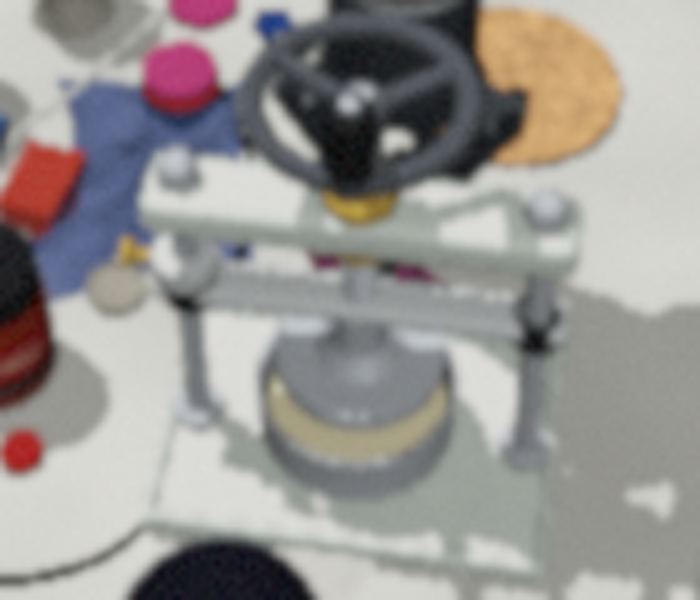

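The pan is free of the base (−2.5 N at the wrist). The rim is still below the plate and the press hasn't moved. I'll pull it out along the handle.

Call:
{"op": "servo_tool", "data": {"moves": [[0.07,-0.5,0.1,0],[0.2,-1.5,0.1,0],[0.4,-3,0.1,0],[0.6,-4.5,0.1,0],[0.8,-6,0.1,0],[1,-7.5,0.1,0],[1.25,-9,0.1,0],[1.45,-10.5,0.1,0],[1.65,-12,0.1,0],[1.8,-13.2,0.2,0],[1.5,-14.5,0.6,0],[1.2,-16,1,0],[0.9,-17.5,1,0],[0.6,-19,1,0],[0.3,-20.5,1,0],[0,-22,1,0],[-0.3,-23.5,1,0],[-0.6,-25,1,0],[-0.95,-26.3,1,0],[-0.95,-26.3,1,0]]}}

```text
time: 29.82
ee_pos: [0.4889, -0.0526, 0.0413]
tcp_rot: [-179.6, 0.4, -82.5]
wrist_force: [0.6, 0.3, -3.1]
opening: 0.014
grasp_force: 107.4
```

Call:
{"op": "servo_tool", "data": {"moves": [[0,0,0,0],[0,0,0,0]]}}

```text
time: 29.98
ee_pos: [0.4897, -0.0504, 0.0412]
tcp_rot: [-179.6, 0.4, -82.4]
wrist_force: [-0.5, 0.1, -2.1]
opening: 0.0137
grasp_force: 107.4
```

```bash
python3 - <<'E'
from h import *
o=get_obs();np.savez('w3.npz',p=o['ee_pos'])
s=camera('side');t=camera('top');cv2.imwrite('s4.png',s[:,:,::-1]);cv2.imwrite('t4.png',t[:,:,::-1])
a=cv2.resize(s[190:340,220:400,::-1],(480,400),interpolation=cv2.INTER_CUBIC);b=cv2.resize(t[200:300,240:350,::-1],None,fx=2.9,fy=4,interpolation=cv2.INTER_CUBIC)
cv2.imwrite('pics/b4.png',np.hstack([a,b]))
print(o['time'],o['ee_pos'],o['wrist_force'],o['opening'],o['tcp_rot'])
E
```

```text
29.9833 [ 0.48974058 -0.05035935  0.04116253] [-0.45690863  0.13764396 -2.05903915] 0.013657199513845485 [-179.5954905     0.43411983  -82.38721718]
```

View pics/b4.png

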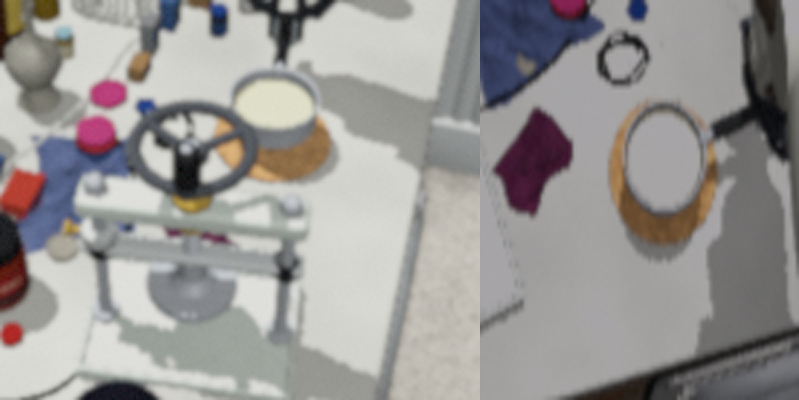

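The pan is over the mat, with its rim centred at top pixel (304,240) and side pixel (323,226.7). Checking its position now.

```bash
python3 - <<'E'
from h import *
S,T=cal('side'),cal('top')
print(onz(T,304.1,240,.068),onz(S,323.1,226.7,.068),tri([ray(T,304.1,240),ray(S,323.1,226.7)]))
E
```

```text
[0.46680964 0.06904308 0.068     ] [0.46938007 0.07807379 0.068     ] (array([0.47006174, 0.06799531, 0.05822338]), [np.float64(0.001319391542279488), np.float64(0.0013193915422794512)])
```

Call:
{"op": "servo_tool", "data": {"moves": [[0.2,0,-0.5,0],[0.2,0,-1,0],[0.2,0,-1.4,0],[0.2,0,-1.7,0],[0.2,0,-1.7,0],[0.2,0,-1.7,0]]}}

```text
time: 30.58
ee_pos: [0.4915, -0.0504, 0.0236]
tcp_rot: [-179.7, 0.4, -82.4]
wrist_force: [-0.3, 0.9, -2.7]
opening: 0.0137
grasp_force: 107.4
```

Call:
{"op": "servo_tool", "data": {"moves": [[0,0,-0.1,0],[0,0,-0.2,0],[0,0,-0.3,0],[0,0,-0.4,0],[0,0,-0.4,0]]}}

```text
time: 31.0
ee_pos: [0.4917, -0.0505, 0.0198]
tcp_rot: [-179.6, 0.4, -82.4]
wrist_force: [-0.1, -0.3, -1.9]
opening: 0.0139
grasp_force: 107.4
```

Call:
{"op": "servo_tool", "data": {"moves": [[0,0,-0.05,0],[0,0,-0.1,0],[0,0,-0.15,0],[0,0,-0.2,0],[0,0,-0.2,0]]}}

```text
time: 31.42
ee_pos: [0.4917, -0.0505, 0.0178]
tcp_rot: [-179.6, 0.4, -82.4]
wrist_force: [1.1, 0.5, -2.9]
opening: 0.0142
grasp_force: 107.4
```

Call:
{"op": "servo_tool", "data": {"moves": [[0,0,-0.05,0],[0,0,-0.1,0],[0,0,-0.15,0],[0,0,-0.15,0]]}}

```text
time: 31.75
ee_pos: [0.4918, -0.0505, 0.0164]
tcp_rot: [-179.6, 0.4, -82.4]
wrist_force: [0.7, -0.0, -2.3]
opening: 0.0138
grasp_force: 107.5
```

Call:
{"op": "servo_tool", "data": {"moves": [[0,0,-0.05,0],[0,0,-0.1,0],[0,0,-0.1,0]]}}

```text
time: 32.0
ee_pos: [0.4919, -0.0506, 0.0157]
tcp_rot: [-179.6, 0.4, -82.4]
wrist_force: [0.2, -1.1, 2.9]
opening: 0.0141
grasp_force: 107.9
```

Contact came at the expected height, so the pan is level. Now release.

Call:
{"op": "servo_tool", "data": {"moves": [[0,0,0,0],[0,0,0,0],[0,0,0,0]], "force": 20}}

```text
time: 32.25
ee_pos: [0.4919, -0.0505, 0.0157]
tcp_rot: [-179.6, 0.4, -82.4]
wrist_force: [-0.3, -1.5, 1.4]
opening: 0.0138
grasp_force: 107.9
```

Call:
{"op": "servo_tool", "data": {"moves": [[0,0,0,0],[0,0,0,0],[0,0,0,0],[0,0,0,0],[0,0,0,0]], "claw": 0.4}}

```text
time: 32.67
ee_pos: [0.4917, -0.0504, 0.0154]
tcp_rot: [-179.6, 0.4, -82.4]
wrist_force: [0.3, 0.2, -0.0]
opening: 0.0513
grasp_force: 0.0
```

Call:
{"op": "servo_tool", "data": {"moves": [[0,0,1,0],[0,0,3,0],[0,0,6,0],[0,0,9,0],[0,0,12,0],[0,0,16,0],[0,0,20,0],[0,0,24,0],[-2,-2,26,0],[-6,-6,26,0],[-10,-10,26,0],[-10,-10,26,0],[-10,-10,26,0]]}}

```text
time: 33.75
ee_pos: [0.3887, -0.1529, 0.2772]
tcp_rot: [-179.6, 0.3, -82.6]
wrist_force: [-0.7, -0.2, -0.4]
opening: 0.0511
grasp_force: 0.0
```

```bash
python3 - <<'E'
from h import *
s=camera('side');t=camera('top')
a=cv2.resize(s[190:340,220:400,::-1],(480,400),interpolation=cv2.INTER_CUBIC);b=cv2.resize(t[200:300,240:350,::-1],None,fx=2.9,fy=4,interpolation=cv2.INTER_CUBIC)
cv2.imwrite('pics/b5.png',np.hstack([a,b]));o=get_obs();print(o['time'],o['ee_pos'])
E
```

```text
33.85 [ 0.39122451 -0.15106538  0.27647176]
```

View pics/b5.png

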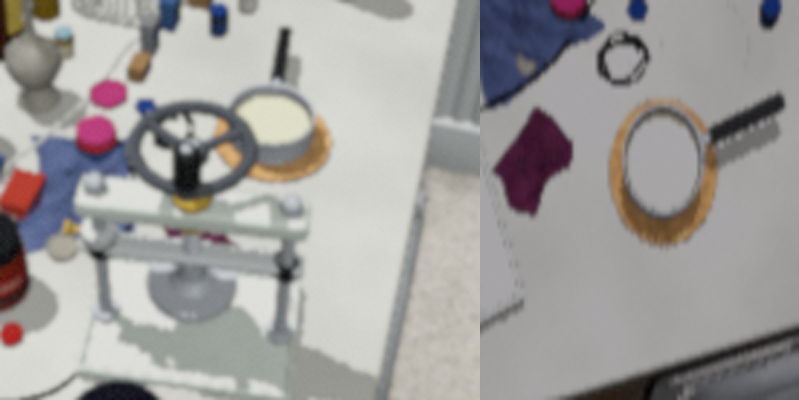

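The pan sits level and centred on the mat, the plate is up at its stop, and the gripper is clear.

```bash
python3 -c "
from workcell import *
print(job_done())"
```

```text
the job is handed in; nothing more can be done
None
```

I handed the job in at about 34 s: the plate is up snug at its stop (about 75 N estimated at the collar), and the pan is set down level on the cork mat, centred to within about 4 mm; the press did not move, and the jar and tins were not touched.

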